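# Wind the proofing press back and stack the block

### The job

Turn the proofing press's crank clockwise (seen from above) to wind the red roller carriage back off the carved wooden block, until the stiff crank suddenly goes light; stop there, at the latest one turn after. Then take the block out of the press and lay it, without dropping it, on top of the two stacked blocks, so that the stack keeps its alternating offset: resting on the raised end lips of the middle block and shifted to the same side as the bottom block, straight above it. Do not shove the stack, and leave everything else on the table where it is.

Things in the scene. Friction and masses are not known exactly. Their poses are not given: they have to be found in the camera images.
- press: green table-top press, fixed. Origin: underside, centre line; z up; carriage winds back along +y. Base 235 mm wide (x), y -160 to 245 mm; its top (the bed) at z 30 mm. Two steel rails for the roller ends at x +-85 mm, 14 mm wide, top at z 56.5 mm, y -150 to 60 mm. Gear head under the crank: box 85 mm wide, y 165 to 235 mm, top at z 108 mm.
- roller_axis (a point): centre of the roller (black, 30 mm diameter, along the press's x) in the red carriage that bridges the bed: 218 mm wide, 44 mm long in y, top at z 99 mm. Starts over the block, at y -60 to -10 mm in the press's frame. It drags on the rails; from y = 66 mm it is off their ends and the crank is light. It can run to y 130 mm.
- crank (a joint): turn of the crank, rad, growing clockwise seen from above, 0 to 23.75; starts at 0 to 6.25. Each rad moves the carriage 8 mm along the press's +y. Stiff (some 4 to 8 N at the knob) while the roller is on the rails; from 15 to 15.75 the roller rolls off the rail ends, and from there the crank is light (about 1 N).
- crank_axis (a point): point on the crank's upright axis, at the height of the middle of the knob (153.5 mm above the table).
- knob_mid (a point): middle of the crank's upright black knob: 26 mm diameter, 52 mm high (z = 127 to 179 mm), 55 mm from the crank's axis, and turning freely about its own upright axis. The crank's steel arm lies under it, top at z = 126 mm.
- block: the carved block in the press, lying on the bed with its y along the press's y, its centre near y = -50 mm in the press's frame: 56 mm (its x) by 150 mm (its y). Board 14 mm thick with a dark carved face; at each y end a raised lip (end cleat) 14 mm long in y and 56 mm wide, whose top is 24 mm above the underside. Origin: centre of the underside, z up. 0.09 to 0.18 kg.
- stack_board: dark board under the stack, fixed, 110 mm (x) by 180 mm (y), 12 mm thick; origin in the centre of its underside.
- lower_block: bottom block of the stack, loose on the board, the same shape as block: 56 mm (its x) by 150 mm (its y). Board 14 mm thick with a dark carved face; at each y end a raised lip (end cleat) 14 mm long in y and 56 mm wide, whose top is 24 mm above the underside. Origin: centre of the underside, z up. 0.09 to 0.18 kg.
- middle_block: second block of the stack, resting on the lips of the bottom one, parallel to it and shifted 14 to 18 mm along x, to either side. Same shape: 56 mm (its x) by 150 mm (its y). Board 14 mm thick with a dark carved face; at each y end a raised lip (end cleat) 14 mm long in y and 56 mm wide, whose top is 24 mm above the underside. Origin: centre of the underside, z up. 0.09 to 0.18 kg.
- bristle_brush: a bristle brush lying flat, 240 mm long, 30 mm high; loose bystander, origin at the underside
- seal_a: an upright pale seal stone, 24 x 24 x 64 mm, red foot; loose bystander, origin at the underside
- seal_b: another such seal stone; loose bystander, origin at the underside
- ink_box: a round blue porcelain ink box, 72 mm across, 36 mm high; loose bystander, origin at the underside
- bowl: a white bowl, 100 mm across, 35 mm high; loose bystander, origin at the underside
- dabber: a white ink dabber with a stem, 76 mm across, 90 mm high; loose bystander, origin at the underside
Mind the look-alikes: they are no part of the job. What is shaped like the lower_block but orange is not meant. What is shaped like the middle_block but yellow is not meant.

How it is judged:
By the outcome, as a careful person would: the job done as asked, in the order asked, and still so for the second after the job is handed in, with the robot touching nothing.
It also fails if it takes over 72 s, if anything falls off the work surface, if the arm or the gripper's body presses on something with over 40 N, if the wrist force passes 120 N, or if a joint passes its speed limit or range.

### The arm

A 7-joint arm with a two-finger parallel gripper is mounted at the origin on the work surface. World frame = base frame: x ahead of the robot, y to its left, z up, the work surface at z = 0. Lengths are in m, angles in rad, forces in N, time in s.
With the tool pointing down it reaches from about 0.425 to 0.825 m from the base axis. Payload 3.6 kg.
Tool frame: the origin (TCP) lies at the very end of the fingers, on their centre line; the grasp point (between the pads) lies 19 mm behind it; z points along the fingers, y is the line along which they close (so a half turn about z gives the same grasp; the last joint's range is limited). The gripper opens to 93 mm and grips with 3 to 60 N. Pads are 15 mm wide; open, the fingers measure 128 mm over their backs; the gripper's body (75 mm by 188 mm) begins 65 mm behind the grasp point.
Start: joints at [-1.187, 0.615, -0.013, 1.423, 0.008, 1.103, -0.04], TCP at [0.26, 0.596, 0.219] pointing down, gripper open.
Joint ranges: [-3.12, 3.12], [-0.3, 2.06], [-1.34, 1.32], [0.26, 2.42], [-1.36, 4.5], [0.01, 1.98], [-2.84, 2.84]. Speed limits (rad/s): [2.79, 2.79, 3.14, 3.14, 3.14, 3.14, 3.14].

### API

Orientations are given as a rotation vector (axis times angle).
In Python, from rig import r gives the robot as it stands. The module is installed in compiled form; this text tells all that it offers.
- The arm moves only by the tool arm_command, never from a script. Its argument "rows" is text: rows parted by semicolons, each of 5 numbers parted by spaces: the shift along the tool's x, y, z normalised to -1 to 1, where 1 is 0.2 m, then the turn about the tool's z normalised to -1 to 1, where 1 is 2 pi rad, then the closure, from 0 (fully open) to 1 (shut). In form: x y z yaw grip; .... A call has exactly 8 rows; each row is the pose to reach, as a shift and turn from the pose commanded when the call began, along the tool's axes at that moment, turning the shorter way round; what a row does not reach only later rows make up. A row lasts 1/8 s, in which the tool goes at most 62.5 mm and 10.7 degrees, less where a joint would pass 70% of its speed; a pose out of reach is approached as far as the arm can. A call with a number of a shift or a turn outside -1 to 1 is refused whole. A call with a gripper value outside its range is refused whole. The fingers move at their own pace and stop on an object; "grip_force" is the grip in N (left out, the last holds). Time passes only in rows, so rows that repeat a pose let the fingers close, or fill a call up. It gives the time, the measured TCP pose, the force, the opening and the grip force at its end, in the units of the state.
- r.get_state(): the state, without advancing time (a new reading comes with each control period).
- r.read_camera(name): name is "side" or "top" or "wrist"; returns (picture, depth): 480x640x3 uint8, red, green, blue; 480x640 float32, m along the optical axis (not along the pixel's ray), 0 where there is no reading.
- r.camera_params(name): a dict with "mtx" (3x3 intrinsics, pixels), "distortion" ([k1, k2, p1, p2, k3] as OpenCV has them; the pictures are not rectified), "world_from_camera" (4x4, takes a point from camera to world coordinates); the wrist camera has in their place "mount" (4x4, takes a point from camera to tool coordinates, whose origin is the TCP and whose axes are the flange's). Camera axes: x right, y down, z forward; pixel columns grow to the right and rows downward; lengths in m; the calibration is good to about 2 mm. A picture is of the moment at which its call begins: read the wrist's pose just before it. camera_params takes no time and is no camera call.
- r.close_job(): hands the job in; it is judged then, once.
The state is a dict: "time_s": time; "joints": joint angles; "joint_velocities": joint speeds; "tau": joint torques, N m; "position": TCP position; "ee_rot": TCP orientation; "force": force on the tool from outside, world axes, zero at the start; "moment": the same for the moment, N m; "finger_gap": finger opening in m; "grasp_force": force on a finger pad.
Only numpy, scipy, OpenCV 4.12 (cv2) and the standard library are available. Lean on these libraries where they do the work, as an engineer would, in place of code of your own. Each camera call takes 0.05 s, during which the arm holds its last target. There are 200 camera calls.

## Working session

There is one attempt and no reset: what is moved stays moved. The work goes in short steps, Python scripts to look and compute and a tool call to move; the robot and the scene stay as the last step left them, time stands still between calls to the robot, and variables do not carry over. Pictures are saved under pics/ and viewed, at most 10 in all, crops included, and the job is handed in when it is done.

Besides the shell and the picture viewer there is one more tool, called after ">>>" as a command line: name --argument value ..., lists and objects as JSON in quotes. arm_command: Moves the arm, as the interface text tells. Its arguments: {"type":"object","properties":{"rows":{"type":"string"},"grip_force":{"type":"number"}},"required":["rows"]}

```bash
mkdir -p pics
cat > h.py <<'E'
import numpy as np, cv2, pickle
from rig import r
from scipy.spatial.transform import Rotation as R
def snap(n,f):
    s=r.get_state(); im,d=r.read_camera(n); cv2.imwrite(f'pics/{f}.png',im[:,:,::-1]); p=r.camera_params(n)
    if n=='wrist':
        T=np.eye(4);T[:3,:3]=R.from_rotvec(s['ee_rot']).as_matrix();T[:3,3]=s['position'];W=T@p['mount']
    else: W=np.array(p['world_from_camera'])
    pickle.dump((im,d,np.array(p['mtx']),np.array(p['distortion']),W),open(f'pics/{f}.pkl','wb'))
def load(f): return pickle.load(open(f'pics/{f}.pkl','rb'))
def cloud(f):
    im,d,K,D,W=load(f); v,u=np.mgrid[:480,:640]
    n=cv2.undistortPoints(np.stack([u,v],-1).reshape(-1,1,2).astype(float),K,D).reshape(480,640,2)
    P=np.dstack([n[...,0]*d,n[...,1]*d,d]); P=P@W[:3,:3].T+W[:3,3]; P[d==0]=np.nan
    return im,P
E
python3 -c "
from h import *
snap('top','t0');snap('side','s0');s=r.get_state();print({k:np.round(v,3).tolist() for k,v in s.items()})
print(load('t0')[4],load('s0')[4])"
```

```text
{'time_s': 0.1, 'joints': [-1.187, 0.616, -0.013, 1.425, 0.008, 1.103, -0.04], 'joint_velocities': [-0.0, -0.002, -0.0, -0.005, -0.0, -0.001, 0.001], 'tau': [0.001, -46.005, 0.21, -16.625, -0.061, 0.017, 0.0], 'position': [0.259, 0.595, 0.218], 'ee_rot': [-0.641, -3.075, 0.004], 'force': [-0.112, -0.974, -0.23], 'moment': [0.025, 0.042, -0.024], 'grasp_force': 0.0, 'finger_gap': 0.093}
[[ 0.02040825 -0.99675317  0.07788855  0.4295978 ]
 [-0.99978403 -0.02004022  0.00550386 -0.13883805]
 [-0.00392508 -0.07798405 -0.99694688  1.62682549]
 [ 0.          0.          0.          1.        ]] [[ 0.77477545 -0.34057802  0.53266276 -0.27510614]
 [-0.63223501 -0.41552865  0.65392265 -1.17395461]
 [-0.00137505 -0.84341126 -0.53726675  0.95202109]
 [ 0.          0.          0.          1.        ]]
```

View pics/t0.png

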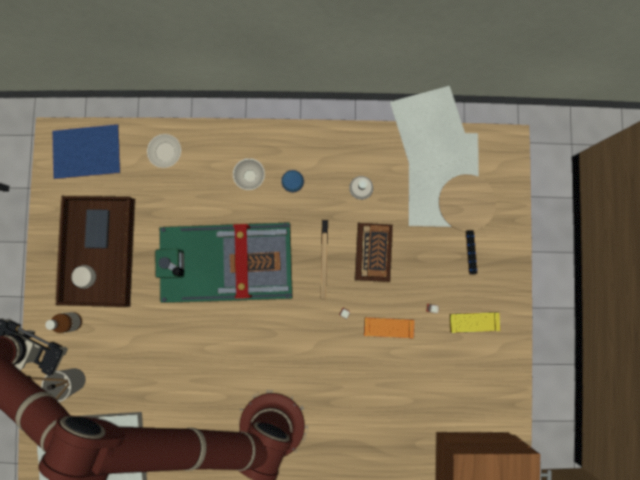

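View pics/s0.png

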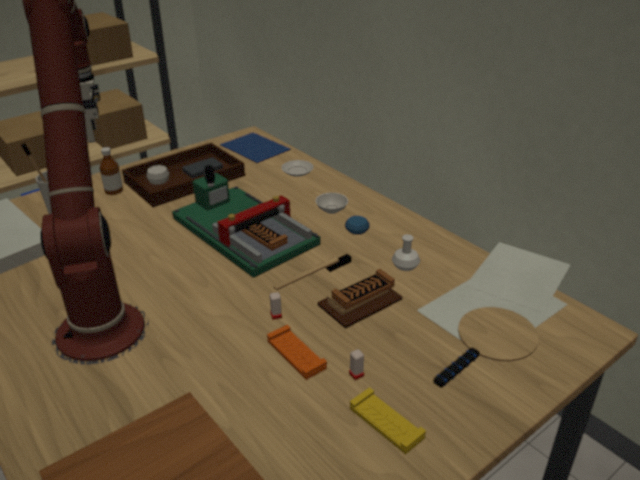

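The top view shows the press at (225,262), with the gear head at (172,263), the knob near (178,270) and the red carriage at x=241. The stack is at (374,252), with the brush at (324,260) between it and the press.

```bash
python3 -c "
from h import *
im,P=cloud('t0')
hsv=cv2.cvtColor(im,cv2.COLOR_RGB2HSV)
def rect(m):
    m=m.astype(np.uint8); p=P[m>0][:,:2].astype(np.float32)
    return len(p),cv2.minAreaRect(p),np.nanmedian(P[m>0][:,2]).round(4)
x,y,z=P[...,0],P[...,1],P[...,2]
roi=lambda a,b,c,d:(x>a)&(x<b)&(y>c)&(y<d)
green=(hsv[...,0]>60)&(hsv[...,0]<95)&(hsv[...,1]>100)
print('press',rect(green&(z>.02)&(z<.04)&roi(.2,.9,-.2,.5)))
print('head',rect((z>.095)&(z<.113)&roi(.3,.7,.2,.45)&green))
print('knob',rect((z>.165)&(z<.19)&roi(.3,.7,.15,.45)))
print('arm',rect((z>.118)&(z<.135)&roi(.3,.7,.2,.45)))
red=((hsv[...,0]<8)|(hsv[...,0]>172))&(hsv[...,1]>150)
print('carr',rect(red&(z>.085)&(z<.11)&roi(.3,.7,-.1,.3)))
for a,b in((.006,.02),(.043,.055),(.055,.066),(.03,.08)): print('stack',a,rect((z>a)&(z<b)&roi(.3,.6,-.40,-.2)))
np.set_printoptions(linewidth=250)
print((z[215:290:3,350:400:2]*1000).round())
c=np.array([int(t) for t in (0,)])
b=cv2.resize(im[210:300,140:300],None,fx=4,fy=4,interpolation=cv2.INTER_CUBIC);b2=cv2.resize(im[210:300,345:405],None,fx=4,fy=4,interpolation=cv2.INTER_CUBIC)
cv2.imwrite('pics/crop.png',np.hstack([b,b2][:1])[:,:,::-1])
"
```

```text
press (3478, ((0.49387404322624207, 0.15163560211658478), (0.22213493287563324, 0.3949604332447052), 3.154762029647827), np.float64(0.0295))
head (353, ((0.48470813035964966, 0.3085067868232727), (0.08219397813081741, 0.06613223254680634), 1.1940983533859253), np.float64(0.1067))
knob (76, ((0.46150466799736023, 0.2598211169242859), (0.02604764513671398, 0.023721933364868164), 9.705758094787598), np.float64(0.1765))
arm (147, ((0.4830704927444458, 0.2873215079307556), (0.08144013583660126, 0.031215205788612366), 81.65803527832031), np.float64(0.128))
carr (741, ((0.4973523020744324, 0.09066271036863327), (0.2142471969127655, 0.0390639528632164), 3.019821882247925), np.float64(0.0986))
stack 0.006 (1242, ((0.44951069355010986, -0.2995796799659729), (0.2992989122867584, 0.1968124806880951), 0.5206587910652161), np.float64(0.0119))
stack 0.043 (669, ((0.4631674587726593, -0.28506892919540405), (0.08417549729347229, 0.28540554642677307), 71.0672836303711), np.float64(0.0506))
stack 0.055 (262, ((0.4642467796802521, -0.28866124153137207), (0.08920899033546448, 0.28812113404273987), 70.971
[... 2679 characters left out ...]
58.  60.  56.  54.  59.  62.  18.   6.  -1.   2.  -2.   1.]
 [  3.  -2.  -7.  12.  14.  18.  38.  36.  32.  67.  66.  57.  57.  63.  57.  60.  62.  62.  58.  13.  15.  -1.   5.  -4.  -1.]
 [  1.  -3.  -4.  16.  16.   8.  19.   3.   6.   9.  15.   7.  13.  11.  13.  14.   8.   9.  19.  12.  16.   0.   1.  -4.  nan]
 [ -1.  -5.  -3.   2.  -7.   3.   3.   8.  12.  13.   4.  13.   8.  11.  14.  11.  12.  13.  13.  12.  15.  -3.   0.   1.   6.]
 [ -0.  -5.   1.   5.  -3.   3.   1.  -4.  -1.   3.   2.   0.  -3.   8.  -0.  -3.   3.  -4.   5.  -3.  -3.  -2.  -2.  -2.   4.]
 [ -1.  -0.  -5.   6.  -4.  -3.   2.  -7.   0.  -2.   0.   0.  -0.  -4.  -2.  -0.  -5.   4.  -2.  -3.  -7.  -4.  -6.  -2.  -4.]]
```

```bash
cat >> h.py <<'E'
def go(x,y,z,ydeg):  # shift/turn (normalised) to world TCP xyz with tool y axis pointing at angle ydeg
    s=r.get_state(); M=R.from_rotvec(s['ee_rot']).as_matrix()
    d=M.T@(np.array([x,y,z])-s['position'])/0.2
    a=np.degrees(np.arctan2(M[1,1],M[0,1])); t=-((ydeg-a+180)%360-180)/360
    print('t',s['time_s'],'pos',np.round(s['position'],4),'yang',a.round(2),'tilt',M[:,2].round(4),'SHIFT',d.round(4),'YAW',round(t,4))
E
python3 -c "
from h import *
print(np.round(r.camera_params('wrist')['mount'],3),load('t0')[2])
go(.47,.27,.30,3.15)
im,P=cloud('t0')
print(np.array2string((P[245:285:2,155:192:2,2]*1000).round(),max_line_width=250))
"
```

```text
[[ 0.    -0.97  -0.243  0.067]
 [ 1.     0.    -0.    -0.   ]
 [ 0.    -0.243  0.97  -0.166]
 [ 0.     0.     0.     1.   ]] [[526.62616049   0.         317.5823691 ]
 [  0.         526.62616049 244.08081283]
 [  0.           0.           1.        ]]
t 0.1 pos [0.2593 0.5953 0.2176] yang 66.47 tilt [-9.0e-04 -2.2e-03 -1.0e+00] SHIFT [-1.6154 -1.0714 -0.4094] YAW 0.1759
[[ -3.  -6.  31.  31.  31.  27.  29.  26.  27.  30.  26.  32.  29.  27.  32.  24.  26.  30.  33.]
 [  1.  -7.  29.  39.  29.  26.  24.  30.  25.  34.  28.  32.  24.  36.  31.  29.  24.  31.  29.]
 [ -3.   5. 105. 103. 100. 106. 106. 106. 107. 106. 105. 105.  29.  29.  27.  22.  38.  25.  26.]
 [107. 114. 109. 101. 107. 108. 109. 104. 105. 111. 107. 105.  94.  69.  57.  25.  29.  26.  25.]
 [110. 110. 111. 108. 110. 108. 112. 111. 107. 107. 106. 112.  90.  80.  50.  28.  31.  26.  32.]
 [105. 112. 104. 102. 111. 113. 108. 114. 107. 112. 107. 106.  90.  84.  62.  25.  26.  29.  26.]
 [112. 117. 106. 130. 123. 132. 122. 109. 107. 108. 101. 111.  96.  84.  62.  29.  35.  28.  32.]
 [108. 104. 126. 135. 130. 128. 136. 129.
[... 533 characters left out ...]
8.  33.  34.]
 [107. 107. 106. 106. 105. 110. 101. 111. 113. 178. 185. 176. 175. 170. 142.  31.  32.  31.  25.]
 [106. 111. 103. 112. 106. 111. 106. 103. 109. 174. 181. 177. 178. 159. 138.  30.  31.  29.  33.]
 [104. 112. 103. 110. 108. 103. 112. 106. 108. 105. 174. 175. 159. 146.  48.  28.  32.  29.  33.]
 [  1. 103. 103. 106. 104.  93.  92.  89.  79.  75.  62.  55.  47.  38.  25.  37.  31.  27.  28.]
 [ -6.   1.  34.  31.  28.  27.  29.  33.  34.  28.  32.  30.  36.  36.  36.  36.  25.  31.  32.]
 [ -2.   1.  30.  34.  26.  29.  28.  22.  24.  27.  39.  24.  31.  32.  32.  30.  32.  31.  29.]
 [ -1.  -2.  27.  28.  23.  24.  35.  30.  25.  27.  31.  25.  31.  34.  32.  33.  26.  32.  35.]]
```

>>> arm_command --rows "-0.05 -0.04 -0.1 0.02 0; -0.15 -0.1 -0.2 0.04 0; -0.3 -0.2 -0.3 0.065 0; -0.5 -0.33 -0.4 0.09 0; -0.65 -0.43 -0.41 0.11 0; -0.8 -0.53 -0.41 0.13 0; -0.95 -0.63 -0.41 0.155 0; -1 -0.7 -0.41 0.176 0" --grip_force 25

```text
time_s: 1.1
position: [0.3886, 0.385, 0.3004]
ee_rot: [2.169, 2.271, -0.002]
force: [-0.6, -0.1, 0.5]
finger_gap: 0.0931
grasp_force: 0.0
```

```bash
python3 -c "
from h import *
go(.47,.25,.30,3.15)"
```

```text
t 1.1 pos [0.3886 0.385  0.3004] yang 2.61 tilt [ 3.0e-04 -1.6e-03 -1.0e+00] SHIFT [-0.6928  0.376   0.003 ] YAW -0.0015
```

>>> arm_command --rows "-0.1 0.05 0 0 0; -0.25 0.13 0 0 0; -0.4 0.2 0 0 0; -0.55 0.28 0 0 0; -0.65 0.35 0 0 0; -0.69 0.376 0 -0.0015 0; -0.69 0.376 0 -0.0015 0; -0.69 0.376 0 -0.0015 0"

```text
time_s: 2.1
position: [0.4687, 0.2554, 0.3004]
ee_rot: [-2.146, -2.293, 0.0]
force: [-0.4, 0.6, -0.9]
finger_gap: 0.0927
grasp_force: 0.0
```

```bash
python3 -c "
from h import *
go(.4615,.26,.14,3.15)
snap('wrist','w1')
im,P=cloud('w1');x,y,z=P[...,0],P[...,1],P[...,2]
def rect(m):
    p=P[m][:,:2].astype(np.float32); return len(p),cv2.minAreaRect(p),cv2.minEnclosingCircle(p),np.median(P[m][:,2])
print('knob',rect((z>.172)&(z<.19)&(x<.55)))
print('hub',rect((z>.121)&(z<.14)&(y>.25)))
print('head',rect((z>.100)&(z<.114)))
"
```

```text
t 2.1 pos [0.4687 0.2554 0.3004] yang 3.78 tilt [-1.e-03  6.e-04 -1.e+00] SHIFT [ 0.0249 -0.0335  0.802 ] YAW 0.0018
knob (991, ((0.4601195454597473, 0.2614244520664215), (0.025527557358145714, 0.02562629245221615), 21.696012496948242), ((0.4601794183254242, 0.2615669071674347), 0.013386368751525879), np.float64(0.1788410758731146))
hub (2153, ((0.47781723737716675, 0.29415926337242126), (0.0702614113688469, 0.033324941992759705), 67.06184387207031), ((0.47222456336021423, 0.29596516489982605), 0.03636230155825615), np.float64(0.12866989457636974))
head (6174, ((0.4886718690395355, 0.2112715244293213), (0.21106506884098053, 0.2689562439918518), 3.2578039169311523), ((0.48938876390457153, 0.19417433440685272), 0.15651845932006836), np.float64(0.10809829579754135))
```

View pics/w1.png

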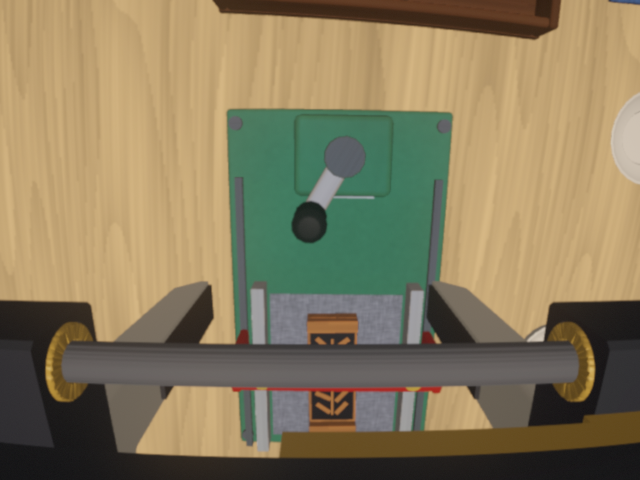

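The wrist view shows the knob at (310,222), the hub disc at (345,157) and the block's two lips at y=323 and y=423.

```bash
python3 -c "
from h import *
im,d,K,D,W=load('w1')
def pix(u,v,z):
    n=cv2.undistortPoints(np.array([[[u,v]]],float),K,D)[0,0]; q=W[:3,:3]@[n[0],n[1],1]; return W[:3,3]+q*(z-W[2,3])/q[2]
h=pix(345,157,.131);print(h)
im,P=cloud('w1');x,y,z=P[...,0],P[...,1],P[...,2]
m=(z>.124)&(z<.137)&(y>.295)&(np.hypot(x-h[0],y-h[1])<.03)
p=P[m][:,:2].astype(np.float32);print(cv2.minEnclosingCircle(p),cv2.minAreaRect(p),np.median(z[m]))
k=np.array([.4601,.2615]);c=h[:2];print(np.linalg.norm(k-c),c+ (k-c)*.055/np.linalg.norm(k-c))
go(k[0],k[1],.14,3.15)
"
```

```text
[0.48526738 0.31076499 0.131     ]
((0.4828270673751831, 0.30868765711784363), 0.019984494894742966) ((0.48488637804985046, 0.3111001253128052), (0.032785847783088684, 0.03329421207308769), 88.65290832519531) 0.12923581342214824
0.05532121005108429 [0.46024613 0.26178605]
t 2.15 pos [0.4687 0.2554 0.3005] yang 3.79 tilt [-9.e-04  5.e-04 -1.e+00] SHIFT [ 0.033  -0.0403  0.8024] YAW 0.0018
```

>>> arm_command --rows "0.033 -0.04 0.1 0.0018 0; 0.033 -0.04 0.25 0.0018 0; 0.033 -0.04 0.4 0.0018 0; 0.033 -0.04 0.55 0.0018 0; 0.033 -0.04 0.7 0.0018 0; 0.033 -0.04 0.8 0.0018 0; 0.033 -0.04 0.8 0.0018 0.3; 0.033 -0.04 0.8 0.0018 0.5"

```text
time_s: 3.15
position: [0.4616, 0.2609, 0.1414]
ee_rot: [2.161, 2.28, 0.002]
force: [1.1, 0.7, 0.6]
finger_gap: 0.0777
grasp_force: 0.0
```

>>> arm_command --rows "0 0 0 0 0.6; 0 0 0 0 0.7; 0 0 0 0 1; 0 0 0 0 1; 0 0 0 0 1; 0 0 0 0 1; 0 0 0 0 1; 0 0 0 0 1"

```text
time_s: 4.15
position: [0.4607, 0.26, 0.1406]
ee_rot: [-2.162, -2.279, 0.001]
force: [-1.7, -0.3, 1.6]
finger_gap: 0.0254
grasp_force: 25.0
```

```bash
cat >> h.py <<'E'
def arc(c,a0,n,step,rad=.055):  # shifts (tool axes) round clockwise from the commanded pose at angle a0
    s=r.get_state(); M=R.from_rotvec(s['ee_rot']).as_matrix(); f=lambda a:np.array([np.cos(a),np.sin(a),0])*rad
    print('t',s['time_s'],'pos',s['position'].round(4) if hasattr(s['position'],'round') else s['position'],'F',np.round(s['force'],1),'rad',np.hypot(*(np.array(s['position'])[:2]-c)),'ang',np.degrees(np.arctan2(*(np.array(s['position'])[:2]-c)[::-1])))
    for i in range(1,n+1):
        d=M.T@(f(a0-i*step)-f(a0))/.2; print(f'{d[0]:.3f} {d[1]:.3f} 0 0 1;',end=' ')
    print('next a0 deg',np.degrees(a0-n*step))
E
python3 -c "
from h import *
c=np.array([.4852,.3108])
a0=np.arctan2(.2618-.3108,.4602-.4852);print(np.degrees(a0))
arc(c,a0,8,np.radians(12))"
```

```text
-117.03086025984298
t 4.15 pos [0.4607 0.26   0.1406] F [-1.7 -0.3  1.6] rad 0.05635758785717382 ang -115.71838834396364
0.034 -0.046 0 0 1; 0.077 -0.085 0 0 1; 0.126 -0.114 0 0 1; 0.181 -0.131 0 0 1; 0.238 -0.137 0 0 1; 0.295 -0.131 0 0 1; 0.350 -0.113 0 0 1; 0.400 -0.085 0 0 1; next a0 deg -213.030860259843
```

>>> arm_command --rows "0.034 -0.046 0 0 1; 0.077 -0.085 0 0 1; 0.126 -0.114 0 0 1; 0.181 -0.131 0 0 1; 0.238 -0.137 0 0 1; 0.295 -0.131 0 0 1; 0.350 -0.113 0 0 1; 0.400 -0.085 0 0 1" --grip_force 30

```text
time_s: 5.15
position: [0.4377, 0.3374, 0.1405]
ee_rot: [-2.162, -2.278, 0.01]
force: [-3.7, -5.2, 5.3]
finger_gap: 0.0253
grasp_force: 30.0
```

```bash
python3 -c "
from h import *
c=np.array([.4852,.3108])
arc(c,np.radians(-213),8,np.radians(15))"
```

```text
t 5.15 pos [0.4377 0.3374 0.1405] F [-3.7 -5.2  5.3] rad 0.054453672000906686 ang 150.71862229542924
0.052 0.049 0 0 1; 0.090 0.111 0 0 1; 0.110 0.179 0 0 1; 0.112 0.251 0 0 1; 0.095 0.321 0 0 1; 0.061 0.384 0 0 1; 0.011 0.436 0 0 1; -0.050 0.474 0 0 1; next a0 deg -333.0
```

>>> arm_command --rows "0.052 0.049 0 0 1; 0.090 0.111 0 0 1; 0.110 0.179 0 0 1; 0.112 0.251 0 0 1; 0.095 0.321 0 0 1; 0.061 0.384 0 0 1; 0.011 0.436 0 0 1; -0.050 0.474 0 0 1"

```text
time_s: 6.15
position: [0.5321, 0.3379, 0.1406]
ee_rot: [-2.154, -2.278, -0.0]
force: [-5.3, 4.4, 3.1]
finger_gap: 0.0252
grasp_force: 30.0
```

```bash
python3 -c "
from h import *
c=np.array([.4852,.3108])
arc(c,np.radians(-333),8,np.radians(15))"
```

```text
t 6.15 pos [0.5321 0.3379 0.1406] F [-5.3  4.4  3.1] rad 0.054217951746537874 ang 30.025194101198373
-0.069 0.020 0 0 1; -0.141 0.022 0 0 1; -0.210 0.005 0 0 1; -0.273 -0.030 0 0 1; -0.325 -0.079 0 0 1; -0.363 -0.141 0 0 1; -0.383 -0.209 0 0 1; -0.384 -0.281 0 0 1; next a0 deg -453.0
```

>>> arm_command --rows "-0.069 0.020 0 0 1; -0.141 0.022 0 0 1; -0.210 0.005 0 0 1; -0.273 -0.030 0 0 1; -0.325 -0.079 0 0 1; -0.363 -0.141 0 0 1; -0.383 -0.209 0 0 1; -0.384 -0.281 0 0 1"

```text
time_s: 7.15
position: [0.4861, 0.2544, 0.1408]
ee_rot: [2.16, 2.274, 0.009]
force: [6.0, 0.0, -4.1]
finger_gap: 0.0258
grasp_force: 30.0
```

```bash
python3 -c "
from h import *
c=np.array([.4852,.3108])
arc(c,np.radians(-93),8,np.radians(15))
snap('top','t1');im,P=cloud('t1');x,y,z=P[...,0],P[...,1],P[...,2];hsv=cv2.cvtColor(im,cv2.COLOR_RGB2HSV)
red=((hsv[...,0]<8)|(hsv[...,0]>172))&(hsv[...,1]>150)&(z>.085)&(z<.11)&(x>.3)&(x<.7)&(y>-.1)&(y<.3)
print(red.sum(),cv2.minAreaRect(P[red][:,:2].astype(np.float32)))"
```

```text
t 7.15 pos [0.4861 0.2544 0.1408] F [ 6.   0.  -4.1] rad 0.05643252296752414 ang -89.10256761923132
0.017 -0.070 0 0 1; 0.051 -0.133 0 0 1; 0.100 -0.185 0 0 1; 0.161 -0.223 0 0 1; 0.230 -0.243 0 0 1; 0.302 -0.245 0 0 1; 0.372 -0.228 0 0 1; 0.435 -0.194 0 0 1; next a0 deg -212.99999999999997
756 ((0.4947021007537842, 0.13697734475135803), (0.21151825785636902, 0.03846346586942673), 3.051955223083496)
```

>>> arm_command --rows "0.017 -0.070 0 0 1; 0.051 -0.133 0 0 1; 0.100 -0.185 0 0 1; 0.161 -0.223 0 0 1; 0.230 -0.243 0 0 1; 0.302 -0.245 0 0 1; 0.372 -0.228 0 0 1; 0.435 -0.194 0 0 1"

```text
time_s: 8.2
position: [0.4375, 0.3373, 0.1406]
ee_rot: [-2.162, -2.278, 0.011]
force: [-2.5, -5.2, 4.9]
finger_gap: 0.0253
grasp_force: 30.0
```

>>> arm_command --rows "0.052 0.049 0 0 1; 0.090 0.111 0 0 1; 0.110 0.179 0 0 1; 0.112 0.251 0 0 1; 0.095 0.321 0 0 1; 0.061 0.384 0 0 1; 0.011 0.436 0 0 1; -0.050 0.474 0 0 1"

```text
time_s: 9.2
position: [0.5342, 0.3342, 0.1406]
ee_rot: [-2.16, -2.279, 0.002]
force: [-4.1, -1.0, 4.5]
finger_gap: 0.0256
grasp_force: 30.0
```

```bash
python3 -c "
from h import *
c=np.array([.4852,.3108])
arc(c,np.radians(-333),8,np.radians(10))
snap('top','t1');im,P=cloud('t1');x,y,z=P[...,0],P[...,1],P[...,2];hsv=cv2.cvtColor(im,cv2.COLOR_RGB2HSV)
red=((hsv[...,0]<8)|(hsv[...,0]>172))&(hsv[...,1]>150)&(z>.075)&(z<.11)&(x>.3)&(x<.7)&(y>-.1)&(y<.3)
print(red.sum(),np.median(z[red]),cv2.minAreaRect(P[red][:,:2].astype(np.float32)))"
```

```text
t 9.2 pos [0.5342 0.3342 0.1406] F [-4.1 -1.   4.5] rad 0.05432332181388747 ang 25.523963012596376
-0.045 0.016 0 0 1; -0.093 0.023 0 0 1; -0.141 0.022 0 0 1; -0.188 0.013 0 0 1; -0.232 -0.004 0 0 1; -0.273 -0.029 0 0 1; -0.310 -0.061 0 0 1; -0.340 -0.098 0 0 1; next a0 deg -413.0
765 0.09803905921867195 ((0.4926522374153137, 0.1709432601928711), (0.21407786011695862, 0.038949109613895416), 3.1782238483428955)
```

>>> arm_command --rows "-0.045 0.016 0 0 1; -0.093 0.023 0 0 1; -0.141 0.022 0 0 1; -0.188 0.013 0 0 1; -0.232 -0.004 0 0 1; -0.273 -0.029 0 0 1; -0.310 -0.061 0 0 1; -0.340 -0.098 0 0 1"

```text
time_s: 10.25
position: [0.5189, 0.2658, 0.1407]
ee_rot: [-2.162, -2.279, -0.003]
force: [-3.0, 5.2, 0.7]
finger_gap: 0.0257
grasp_force: 30.0
```

```bash
python3 -c "
from h import *
c=np.array([.4852,.3108])
arc(c,np.radians(-53),8,np.radians(10))
snap('top','t1');im,P=cloud('t1');x,y,z=P[...,0],P[...,1],P[...,2];hsv=cv2.cvtColor(im,cv2.COLOR_RGB2HSV)
red=((hsv[...,0]<8)|(hsv[...,0]>172))&(hsv[...,1]>150)&(z>.075)&(z<.11)&(x>.3)&(x<.7)&(y>-.1)&(y<.3)
print(red.sum(),np.median(z[red]),cv2.minAreaRect(P[red][:,:2].astype(np.float32)))"
```

```text
t 10.25 pos [0.5189 0.2658 0.1407] F [-3.   5.2  0.7] rad 0.056255709828549515 ang -53.166904485473715
-0.023 -0.042 0 0 1; -0.039 -0.087 0 0 1; -0.046 -0.135 0 0 1; -0.045 -0.183 0 0 1; -0.036 -0.230 0 0 1; -0.019 -0.274 0 0 1; 0.006 -0.315 0 0 1; 0.037 -0.352 0 0 1; next a0 deg -133.0
769 0.0981707125425042 ((0.4922354817390442, 0.1823766529560089), (0.2139982134103775, 0.04089680686593056), 2.985487461090088)
```

>>> arm_command --rows "0 0 0 0 0.6; 0 0 0 0 0.3; 0 0 0 0 0; 0 0 0 0 0; 0 0 -0.2 0 0; 0 0 -0.4 0 0; 0 0 -0.6 0 0; 0 0 -0.8 0 0"

```text
time_s: 11.3
position: [0.5191, 0.265, 0.302]
ee_rot: [2.162, 2.278, 0.0]
force: [0.5, -0.6, 0.6]
finger_gap: 0.0927
grasp_force: 0.0
```

```bash
python3 -c "
from h import *
go(.499,.06,.28,3.15)
go(.499,-.02,.28,3.15)
"
```

```text
t 11.3 pos [0.5191 0.265  0.302 ] yang 2.98 tilt [ 5.e-04 -3.e-04 -1.e+00] SHIFT [-1.0184 -0.1536  0.1101] YAW -0.0005
t 11.3 pos [0.5191 0.265  0.302 ] yang 2.98 tilt [ 5.e-04 -3.e-04 -1.e+00] SHIFT [-1.4178 -0.1745  0.1102] YAW -0.0005
```

>>> arm_command --rows "-0.1 -0.02 0 0 0; -0.25 -0.04 0 0 0; -0.45 -0.07 0 0 0; -0.65 -0.1 0 0 0; -0.85 -0.13 0 0 0; -1 -0.15 0 0 0; -1 -0.15 0 0 0; -1 -0.15 0 0 0"

```text
time_s: 12.3
position: [0.499, 0.0647, 0.3]
ee_rot: [-2.161, -2.279, 0.001]
force: [0.3, 0.4, -0.7]
finger_gap: 0.0928
grasp_force: 0.0
```

```bash
python3 -c "
from h import *
snap('wrist','w2')
go(.45,-.27,.30,-87)
"
```

```text
t 12.35 pos [0.4992 0.0653 0.3   ] yang 3.11 tilt [-1.2e-03  5.0e-04 -1.0e+00] SHIFT [-1.6607e+00 -3.3650e-01 -5.0000e-04] YAW 0.2503
```

View pics/w2.png

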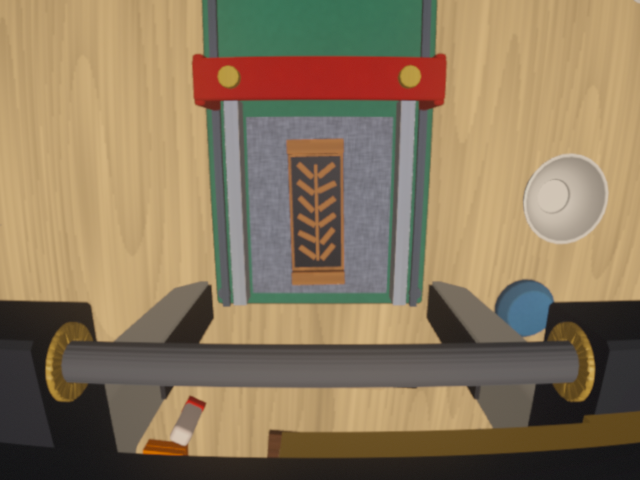

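The block sits free between the rails, with its lips at pixel rows 147 and 277 and columns 287–345. The carriage is clear at row 80.

>>> arm_command --rows "-0.08 -0.02 0 0.025 0; -0.2 -0.05 0 0.052 0; -0.35 -0.08 0 0.08 0; -0.5 -0.12 0 0.108 0; -0.65 -0.15 0 0.136 0; -0.8 -0.18 0 0.164 0; -0.9 -0.21 0 0.192 0; -1 -0.23 0 0.22 0"

```text
time_s: 13.35
position: [0.4644, -0.1374, 0.3003]
ee_rot: [-3.119, -0.373, 0.001]
force: [-0.3, -0.0, 0.6]
finger_gap: 0.093
grasp_force: 0.0
```

```bash
python3 -c "
from h import *
go(.45,-.27,.30,-87)
im,d,K,D,W=load('w2')
def pix(u,v,z):
    n=cv2.undistortPoints(np.array([[[u,v]]],float),K,D)[0,0]; q=W[:3,:3]@[n[0],n[1],1]; return W[:3,3]+q*(z-W[2,3])/q[2]
for u,v in((287,140),(343,139),(291,284),(345,283)): print(pix(u,v,.054).round(4))
im,P=cloud('w2');x,y,z=P[...,0],P[...,1],P[...,2];hsv=cv2.cvtColor(im,cv2.COLOR_RGB2HSV)
print(hsv[147,315],hsv[277,315],P[147,315],P[277,315],P[200,316],P[200,265])
v,u=np.mgrid[:480,:640]
roi=(u>275)&(u<358)&(v>128)&(v<296)
m=(roi&(hsv[...,1]>90)).astype(np.uint8);cc,L,st,ce=cv2.connectedComponentsWithStats(m);k=1+np.argmax(st[1:,4]);print(st[k])
lip=(L==k)&(z>.049)&(z<.06);blk=(L==k)
for n,q in(('far',lip&(v<165)),('near',lip&(v>262)),('all',blk)):
    print(n,q.sum(),np.median(z[q]),cv2.minAreaRect(P[q][:,:2].astype(np.float32)),np.median(P[q],0))
"
```

```text
t 13.35 pos [ 0.4644 -0.1374  0.3003] yang -76.37 tilt [-4.e-04  4.e-04 -1.e+00] SHIFT [-0.226   0.6275  0.0013] YAW 0.0295
[0.4634 0.1307 0.054 ]
[0.5178 0.1345 0.054 ]
[ 0.4728 -0.0172  0.054 ]
[ 0.5297 -0.013   0.054 ]
[ 14 152 158] [ 14 152 161] [0.49097533 0.12534202 0.05421921] [ 0.49772083 -0.00729365  0.05615058] [0.49459994 0.07220062 0.04650898] [0.44026555 0.06699368 0.02962762]
[ 287  139   58  146 2663]
far 812 0.054351665723273074 ((0.49092671275138855, 0.12626512348651886), (0.0549069307744503, 0.013523806817829609), 3.0628602504730225) [0.49065186 0.12635194 0.05435167]
near 674 0.054245924534735784 ((0.5008360743522644, -0.009000599384307861), (0.055071331560611725, 0.013701687566936016), 4.17814826965332) [ 0.50073736 -0.00802333  0.05424592]
all 2663 nan ((0.4960426092147827, 0.054426636546850204), (0.05521015822887421, 0.15803056955337524), 4.21164083480835) [nan nan nan]
```

>>> arm_command --rows "-0.03 0.1 0 0.015 0; -0.1 0.25 0 0.03 0; -0.15 0.4 0 0.03 0; -0.2 0.55 0 0.03 0; -0.226 0.63 0 0.03 0; -0.226 0.63 0 0.03 0; -0.226 0.63 0 0.03 0; -0.226 0.63 0 0.03 0"

```text
time_s: 14.35
position: [0.4507, -0.27, 0.3005]
ee_rot: [-3.14, -0.086, 0.0]
force: [0.0, 0.4, -0.7]
finger_gap: 0.093
grasp_force: 0.0
```

```bash
python3 -c "
from h import *
snap('wrist','w3')
go(.4958,.0587,.30,4.2)
"
```

```text
t 14.4 pos [ 0.4507 -0.2702  0.3006] yang -86.88 tilt [ 0.e+00  6.e-04 -1.e+00] SHIFT [ 0.3149 -1.6296  0.0039] YAW -0.253
```

View pics/w3.png

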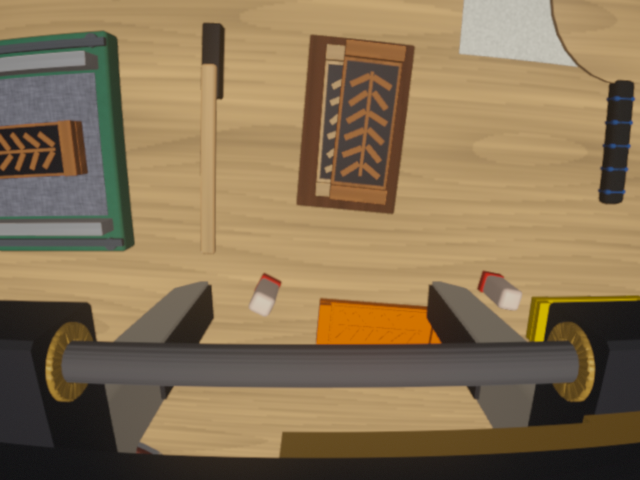

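The stack shows the middle block's lips at (379,50) and (357,193). The bottom block peeks out on the left at (330,120), which is the world +y side.

```bash
python3 -c "
from h import *
im,P=cloud('w3');x,y,z=P[...,0],P[...,1],P[...,2]
v,u=np.mgrid[:480,:640]
roi=(u>290)&(u<425)&(v>25)&(v<225)
def rect(m):
    m=cv2.morphologyEx(m.astype(np.uint8),cv2.MORPH_OPEN,np.ones((3,3),np.uint8)); c,L,st,ce=cv2.connectedComponentsWithStats(m); q=L==1+np.argmax(st[1:,4])
    return q.sum(),np.median(z[q]),cv2.minAreaRect(P[q][:,:2].astype(np.float32)),q
for n,m in(('mid far',(z>.0555)&(z<.066)&(v<75)),('mid near',(z>.0555)&(z<.066)&(v>170)),('mid all',(z>.043)&(z<.07)),('low far',(z>.03)&(z<.042)&(v<75)),('low near',(z>.03)&(z<.042)&(v>170)),('low all',(z>.02)&(z<.042)),('board',(z>.006)&(z<.018)),('notboard',(z>.006))):
    a=rect(roi&m);print(n,a[0],a[1].round(4),np.round(a[2][0],4),np.round(a[2][1],4),round(a[2][2],2))
a=rect(roi&(z>.006)); 
for s in ((.43),(.46),(.49)):
    b=roi&(abs(x-s)<.004)
    for lo,hi in((.02,.041),(.043,.07)): 
        q=b&(z>lo)&(z<hi); print(s,lo,np.percentile(y[q],[1,99]).round(4))
cv2.imwrite('pics/c3.png',cv2.resize(im[20:230,270:450],None,fx=3,fy=2.8,interpolation=cv2.INTER_CUBIC)[:,:,::-1])
"
```

```text
mid far 987 0.0602 [ 0.6039 -0.3136] [0.0557 0.0146] 87.75
mid near 821 0.0604 [ 0.468 -0.307] [0.0563 0.0142] 87.36
mid all 9171 0.0521 [ 0.5361 -0.3104] [0.0566 0.1507] 87.24
low far 290 0.0361 [ 0.605  -0.2767] [0.018  0.0143] 89.46
low near 188 0.0366 [ 0.4686 -0.2717] [0.0144 0.014 ] 88.6
low all 2468 0.028 [ 0.5369 -0.275 ] [0.0182 0.1508] 88.56
board 5741 0.0123 [ 0.5344 -0.3018] [0.1108 0.1808] 88.0
notboard 17518 0.0499 [ 0.5344 -0.3018] [0.1108 0.1808] 88.0Traceback (most recent call last):
  File "<string>", line 15, in <module>
    q=b&(z>lo)&(z<hi); print(s,lo,np.percentile(y[q],[1,99]).round(4))
                                  ~~~~~~~~~~~~~^^^^^^^^^^^^^
    return _quantile_unchecked(
        a, q, axis, out, overwrite_input, method, keepdims, weights)
    return _ureduce(a,
                    func=_quantile_ureduce_func,
    ...<5 lines>...
                    overwrite_input=overwrite_input,
                    method=method)
    r = func(a, **kwargs)
    result = _quantile(arr,
                       quantiles=q,
    ...<2 lines>...
                       out=out,
                       weights=wgt)
    slices_having_nans = np.isnan(arr[-1, ...])
                                  ~~~^^^^^^^^^
IndexError: index -1 is out of bounds for axis 0 with size 0
```

```bash
python3 -c "
from h import *
im,P=cloud('w3');x,y,z=P[...,0],P[...,1],P[...,2]
v,u=np.mgrid[:480,:640]
roi=(u>290)&(u<425)&(v>25)&(v<225)
E={k:[] for k in('low+','mid+','mid-')}
for s in np.arange(.466,.606,.004):
    b=roi&(abs(x-s)<.002)
    q=y[b&(z>.02)&(z<.041)]; m=y[b&(z>.044)&(z<.07)]
    E['low+'].append((s,np.percentile(q,98)));E['mid+'].append((s,np.percentile(m,99)));E['mid-'].append((s,np.percentile(m,1)))
for k,e in E.items():
    l=cv2.fitLine(np.array(e,np.float32),cv2.DIST_HUBER,0,.001,.001).ravel(); sl=l[1]/l[0]; print(k,np.degrees(np.arctan(sl)),'y at .536',l[3]+sl*(.536-l[2]))
    print((np.array(e)[::3,1]*1e3).round(1))
cv2.imwrite('pics/c3.png',cv2.resize(im[20:230,270:450],None,fx=3,fy=2.8,interpolation=cv2.INTER_CUBIC)[:,:,::-1])
"
```

```text
low+ -1.3575845 y at .536 -0.2664765
[-264.5 -264.8 -265.2 -265.6 -266.  -266.3 -266.7 -267.1 -267.4 -267.7
 -267.6 -268.2]
mid+ -2.9092333 y at .536 -0.2826526
[-278.8 -280.  -280.4 -280.7 -281.3 -282.2 -282.4 -283.5 -283.8 -284.8
 -285.2 -285.6]
mid- -2.6250837 y at .536 -0.3374498
[-334.3 -334.7 -335.6 -335.7 -336.5 -336.8 -337.4 -338.2 -338.7 -339.2
 -339.7 -340.1]
```

View pics/c3.png

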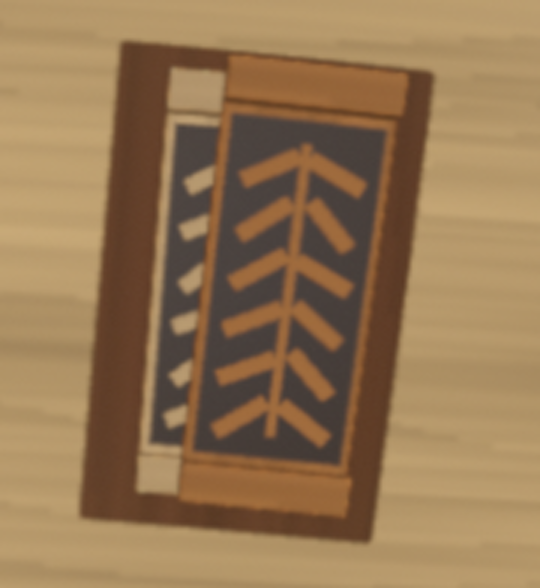

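>>> arm_command --rows "0.02 -0.08 0 -0.025 0; 0.05 -0.2 0 -0.052 0; 0.08 -0.35 0 -0.08 0; 0.11 -0.5 0 -0.108 0; 0.14 -0.65 0 -0.136 0; 0.17 -0.8 0 -0.164 0; 0.19 -0.92 0 -0.192 0; 0.21 -1 0 -0.22 0" --grip_force 40

```text
time_s: 15.4
position: [0.4817, -0.0672, 0.3008]
ee_rot: [-2.358, -2.075, -0.001]
force: [0.2, -0.6, -0.3]
finger_gap: 0.0931
grasp_force: 0.0
```

```bash
python3 -c "
from h import *
go(.4958,.0587,.15,4.2)
"
```

```text
t 15.4 pos [ 0.4817 -0.0672  0.3008] yang -7.3 tilt [ 1.e-04  6.e-04 -1.e+00] SHIFT [ 0.6331 -0.0101  0.7542] YAW -0.032
```

>>> arm_command --rows "0.08 0 0 -0.015 0; 0.25 0 0 -0.032 0; 0.4 -0.005 0.1 -0.032 0; 0.53 -0.008 0.25 -0.032 0; 0.633 -0.01 0.4 -0.032 0; 0.633 -0.01 0.6 -0.032 0; 0.633 -0.01 0.75 -0.032 0; 0.633 -0.01 0.75 -0.032 0"

```text
time_s: 16.4
position: [0.4951, 0.0568, 0.149]
ee_rot: [-2.145, -2.291, 0.006]
force: [-0.8, 0.1, 0.7]
finger_gap: 0.0927
grasp_force: 0.0
```

```bash
python3 -c "
from h import *
go(.4958,.0587,.0335,4.2)
"
```

```text
t 16.4 pos [0.4951 0.0568 0.149 ] yang 3.78 tilt [-5.e-03 -8.e-04 -1.e+00] SHIFT [0.0096 0.007  0.5776] YAW -0.0012
```

>>> arm_command --rows "0.008 0.004 0.15 -0.001 0; 0.008 0.004 0.3 -0.001 0; 0.008 0.004 0.42 -0.001 0; 0.008 0.004 0.5 -0.001 0; 0.008 0.004 0.56 -0.001 0; 0.008 0.004 0.575 -0.001 0; 0.008 0.004 0.575 -0.001 0; 0.008 0.004 0.575 -0.001 0"

```text
time_s: 17.4
position: [0.498, 0.058, 0.0363]
ee_rot: [2.14, 2.299, 0.002]
force: [-0.2, 0.8, 0.8]
finger_gap: 0.0932
grasp_force: 0.0
```

```bash
python3 -c "
from h import *
go(.4958,.0587,.0335,4.2); print(r.get_state()['force'])
"
```

```text
t 17.4 pos [0.498  0.058  0.0363] yang 4.08 tilt [ 1.3e-03  2.0e-04 -1.0e+00] SHIFT [ 0.0041 -0.0108  0.014 ] YAW -0.0003
[-0.16265489  0.80741072  0.77819847]
```

>>> arm_command --rows "0.004 -0.011 0.013 0 0; 0.004 -0.011 0.013 0 0.1; 0.004 -0.011 0.013 0 0.2; 0.004 -0.011 0.013 0 0.3; 0.004 -0.011 0.013 0 0.4; 0.004 -0.011 0.013 0 0.6; 0.004 -0.011 0.013 0 1; 0.004 -0.011 0.013 0 1"

```text
time_s: 18.4
position: [0.4953, 0.0586, 0.0331]
ee_rot: [2.141, 2.299, 0.0]
force: [0.5, -0.1, 0.0]
finger_gap: 0.0557
grasp_force: 40.0
```

>>> arm_command --rows "0 0 0 0 1; 0 0 0 0 1; 0 0 0 0 1; 0 0 -0.02 0 1; 0 0 -0.06 0 1; 0 0 -0.12 0 1; 0 0 -0.2 0 1; 0 0 -0.3 0 1"

```text
time_s: 19.4
position: [0.4951, 0.0586, 0.0941]
ee_rot: [-2.141, -2.299, 0.0]
force: [-0.1, 0.5, -1.8]
finger_gap: 0.0555
grasp_force: 40.0
```

```bash
python3 -c "
from h import *
print(r.get_state()['force'],r.get_state()['moment'])
go(.5365,-.294,.17,-91.5)
snap('side','s1')
im=load('s1')[0]; cv2.imwrite('pics/c4.png',cv2.resize(im[120:420,120:480],None,fx=2,fy=2)[:,:,::-1])
"
```

```text
[-0.08654735  0.49031401 -1.7602544 ] [-0.07612911  0.01148596  0.05823101]
t 19.4 pos [0.4951 0.0586 0.0941] yang 4.08 tilt [-2.e-04 -0.e+00 -1.e+00] SHIFT [-1.7733  0.0813 -0.3793] YAW 0.2655
```

View pics/c4.png

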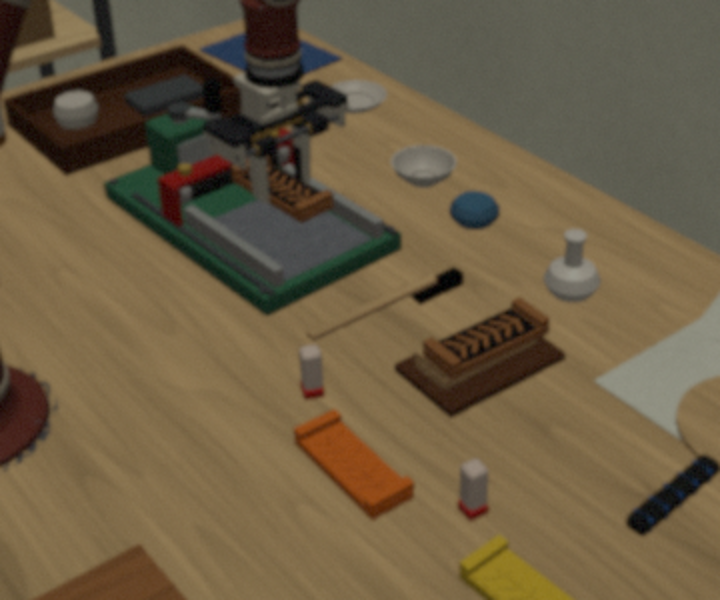

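The block is held level above the bed. Next I carry it to the stack.

>>> arm_command --rows "0 0 -0.15 0 1; -0.05 0 -0.3 0.01 1; -0.18 0.01 -0.4 0.035 1; -0.33 0.02 -0.45 0.062 1; -0.48 0.03 -0.45 0.09 1; -0.63 0.04 -0.45 0.118 1; -0.78 0.05 -0.45 0.145 1; -0.9 0.06 -0.45 0.172 1"

```text
time_s: 20.45
position: [0.5198, -0.1212, 0.1833]
ee_rot: [3.021, 0.86, 0.0]
force: [0.4, 0.2, -1.8]
finger_gap: 0.056
grasp_force: 40.0
```

```bash
python3 -c "
from h import *
go(.5365,-.294,.17,-91.5)
"
```

```text
t 20.45 pos [ 0.5198 -0.1212  0.1833] yang -58.21 tilt [ 2.e-04 -0.e+00 -1.e+00] SHIFT [-0.3841  0.7782  0.0666] YAW 0.0925
```

>>> arm_command --rows "-0.06 0.12 0 0.025 1; -0.15 0.3 0 0.05 1; -0.23 0.46 0 0.075 1; -0.3 0.6 0.03 0.0925 1; -0.36 0.72 0.06 0.0925 1; -0.384 0.778 0.066 0.0925 1; -0.384 0.778 0.066 0.0925 1; -0.384 0.778 0.066 0.0925 1"

```text
time_s: 21.45
position: [0.5383, -0.2911, 0.1699]
ee_rot: [-3.14, 0.029, -0.0]
force: [-0.2, 0.4, -1.7]
finger_gap: 0.0557
grasp_force: 40.0
```

```bash
python3 -c "
from h import *
go(.5365,-.294,.08,-91.5)
"
```

```text
t 21.45 pos [ 0.5383 -0.2911  0.1699] yang -91.04 tilt [ 3.0e-04  1.6e-03 -1.0e+00] SHIFT [-0.0087  0.0156  0.4496] YAW 0.0013
```

>>> arm_command --rows "-0.008 0.015 0.08 0.001 1; -0.008 0.015 0.18 0.001 1; -0.008 0.015 0.28 0.001 1; -0.008 0.015 0.36 0.001 1; -0.008 0.015 0.42 0.001 1; -0.008 0.015 0.45 0.001 1; -0.008 0.015 0.45 0.001 1; -0.008 0.015 0.45 0.001 1"

```text
time_s: 22.45
position: [0.5365, -0.2961, 0.0805]
ee_rot: [3.141, -0.041, 0.002]
force: [-0.0, 0.1, -1.7]
finger_gap: 0.0557
grasp_force: 40.0
```

```bash
python3 -c "
from h import *
go(.5365,-.294,.0635,-91.5)
snap('wrist','w5')
go(.5365,-.294,.0635,-91.5)
"
```

```text
t 22.45 pos [ 0.5365 -0.2961  0.0805] yang -91.51 tilt [ 1.e-03 -8.e-04 -1.e+00] SHIFT [-0.0005 -0.0104  0.0849] YAW -0.0
t 22.5 pos [ 0.5365 -0.2961  0.0805] yang -91.51 tilt [ 1.1e-03 -8.0e-04 -1.0e+00] SHIFT [-0.0005 -0.0103  0.0852] YAW -0.0
```

View pics/w5.png

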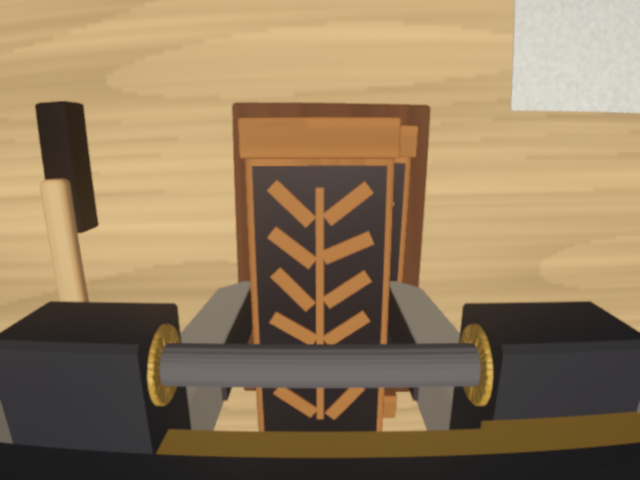

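The held block's far lip is at (320,138), level over the stack, and the middle block peeks out on the right as expected. I'll check the held block's centre before lowering it.

```bash
python3 -c "
from h import *
im,P=cloud('w5');x,y,z=P[...,0],P[...,1],P[...,2]
v,u=np.mgrid[:480,:640]
q=(v<165)&(v>110)&(u>220)&(u<410)&(z>.09)&(z<.115)
q&=True
c=cv2.minAreaRect(P[q][:,:2].astype(np.float32));print(q.sum(),np.median(z[q]),c)
q=(v<165)&(v>110)&(u>380)&(u<430)&(z>.055)&(z<.066);print('mid lip y-min',q.sum(),np.percentile(y[q],[2,50,98]),np.percentile(x[q],[2,98]))
t=np.radians(-1.5);print('target lip',.5365+.068*np.cos(t),-.294+.068*np.sin(t))
"
```

```text
7610 0.10159900110345937 ((0.6039175987243652, -0.2981000244617462), (0.056238509714603424, 0.01664331927895546), 88.57356262207031)
mid lip y-min 540 [-0.34133737 -0.33745215 -0.33380287] [0.59662117 0.61011126]
target lip 0.6044766980983378 -0.29578003248493534
```

>>> arm_command --rows "0.002 -0.01 0.01 0 1; 0.002 -0.01 0.025 0 1; 0.002 -0.01 0.04 0 1; 0.002 -0.01 0.055 0 1; 0.002 -0.01 0.065 0 1; 0.002 -0.01 0.072 0 1; 0.002 -0.01 0.077 0 1; 0.002 -0.01 0.077 0 1"

```text
time_s: 23.5
position: [0.5366, -0.2937, 0.0644]
ee_rot: [3.141, -0.041, -0.0]
force: [0.4, -0.9, -1.0]
finger_gap: 0.0555
grasp_force: 40.0
```

```bash
python3 -c "
from h import *
go(.5365,-.294,.0633,-91.5);print(np.round(r.get_state()['force'],2))
"
```

```text
t 23.5 pos [ 0.5366 -0.2937  0.0644] yang -91.5 tilt [-1.e-04 -0.e+00 -1.e+00] SHIFT [-0.0006  0.0017  0.0056] YAW -0.0
[ 0.41 -0.93 -0.96]
```

Only the last millimetre is left, so I step down gently until it touches.

>>> arm_command --rows "0 0 0.001 0 1; 0 0 0.002 0 1; 0 0 0.003 0 1; 0 0 0.004 0 1; 0 0 0.005 0 1; 0 0 0.005 0 1; 0 0 0.005 0 1; 0 0 0.005 0 1"

```text
time_s: 24.5
position: [0.5366, -0.2936, 0.0635]
ee_rot: [3.141, -0.041, -0.0]
force: [0.2, -0.2, -1.3]
finger_gap: 0.0557
grasp_force: 40.0
```

>>> arm_command --rows "0 0 0.001 0 1; 0 0 0.002 0 1; 0 0 0.003 0 1; 0 0 0.004 0 1; 0 0 0.004 0 1; 0 0 0.004 0 1; 0 0 0.004 0 1; 0 0 0.004 0 1"

```text
time_s: 25.5
position: [0.5366, -0.2937, 0.0631]
ee_rot: [-3.141, 0.041, -0.0]
force: [-1.3, 2.0, 4.7]
finger_gap: 0.0555
grasp_force: 40.0
```

>>> arm_command --rows "0 0 -0.001 0 1; 0 0 -0.001 0 1; 0 0 -0.001 0 0.35; 0 0 -0.001 0 0.3; 0 0 -0.001 0 0.2; 0 0 -0.001 0 0.1; 0 0 -0.001 0 0; 0 0 -0.001 0 0" --grip_force 5

```text
time_s: 26.5
position: [0.5366, -0.2937, 0.0629]
ee_rot: [3.141, -0.041, 0.0]
force: [0.9, 1.2, 0.6]
finger_gap: 0.0927
grasp_force: 0.0
```

>>> arm_command --rows "0 0 0 0 0; 0 0 -0.05 0 0; 0 0 -0.15 0 0; 0 0 -0.3 0 0; 0 0 -0.5 0 0; -0.1 0 -0.75 0 0; -0.2 0 -1 0 0; -0.3 0 -1 0 0"

```text
time_s: 27.5
position: [0.4772, -0.295, 0.2689]
ee_rot: [3.135, -0.043, 0.015]
force: [0.4, 0.4, -0.1]
finger_gap: 0.0932
grasp_force: 0.0
```

```bash
python3 -c "
from h import *
snap('wrist','w6')
im,P=cloud('w6');x,y,z=P[...,0],P[...,1],P[...,2]
roi=(x>.4)&(x<.66)&(y>-.4)&(y<-.2)
for n,a,b in(('top',.068,.1),('mid-lips',.054,.066),('board',.006,.018)):
    q=(roi&(z>a)&(z<b)); q=cv2.morphologyEx(q.astype(np.uint8),cv2.MORPH_OPEN,np.ones((3,3),np.uint8))>0
    print(n,q.sum(),np.median(z[q]),cv2.minAreaRect(P[q][:,:2].astype(np.float32)))
q=roi&(z>.08)&(z<.09)
for k in (q&(x>.58),q&(x<.49)): print('lip',k.sum(),np.median(P[k],0),cv2.minAreaRect(P[k][:,:2].astype(np.float32)))
"
```

```text
top 11844 0.07622143058407957 ((0.5374276638031006, -0.29388588666915894), (0.05644795298576355, 0.15064378082752228), 88.50004577636719)
mid-lips 525 0.06031073073211979 ((0.5356224775314331, -0.3302239179611206), (0.015785925090312958, 0.14976094663143158), 87.34347534179688)
board 5051 0.01240094037189965 ((0.5349821448326111, -0.3017843961715698), (0.11047547310590744, 0.18035662174224854), 87.68741607666016)
lip 1311 [ 0.60507899 -0.29609052  0.08431208] ((0.6053565740585327, -0.29583045840263367), (0.0560477077960968, 0.014596890658140182), 88.05227661132812)
lip 1037 [ 0.46947278 -0.29233675  0.08442916] ((0.4693165421485901, -0.2922721803188324), (0.055984143167734146, 0.01402068231254816), 88.10504150390625)
```

View pics/w6.png

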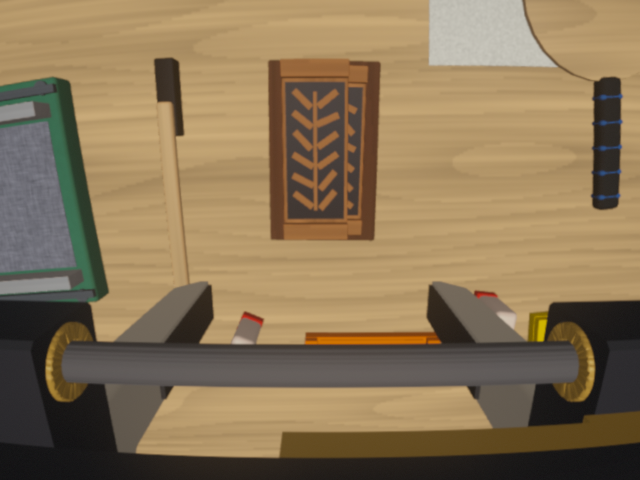

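The block lies level on the stack at (315,150), with both lips at z = 84 mm. Its centre is at (0.537, −0.294), straight above the bottom block. I'm handing the job in.

```bash
python3 -c "
from rig import r
print(r.close_job())"
```

```text
the job is handed in; nothing more can be done
None
```

I turned the crank until it went light (stopping about 1 rad past that point), laid the block on the stack straight above the bottom one, and handed the job in at about 27.5 s; no verdict came back.

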